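Slide the catch tray under the cutting board until it latches

TASK

Slide the shallow blue catch tray, nose first, into the low slot under the wooden cutting board and push it all the way through until the red spring catch at the far end has ridden up over the tray's front wall and snapped down inside the tray, so that the tray stays held between catch and rubber buffer when you let go. Go gently: do not jam the tray hard against the board's frame and stop pushing as soon as the catch has snapped down, so that the buffer is never rammed. Leave the bowl, tumbler, oil bottle and onion where they are.

Things in the scene. Friction and masses are not known exactly. Their poses are not given: they have to be found in the camera images.
- station: Fixed wooden cutting board, 170 (local x) x 260 (local y) x 18 mm, on runners; underside 28 mm, top 46 mm above the table. Under it a straight tunnel runs along local +x, 125 mm wide, 28 mm high, centred on y = 0, from the mouth at x = -85 mm to the open far end at x = +85 mm. Origin: on the table under the board's centre.
- mouth (a point): Middle of the tunnel mouth, on the table, at station x = -85 mm; axes as the station's (+x leads in). Flared guide cheeks 28 mm high widen the mouth out to 28 mm before this point, where they stand about 150 mm apart.
- far_end (a point): Middle of the tunnel's far end, on the table, at station x = +85 mm. Beyond it a dark steel frame 67 mm high carries the red catch and the buffer; it is fixed, but set anew each run and its place is not measured: the catch's holding face lies 21 to 61 mm beyond this point on the centre line. Find it by feel.
- tray: Loose blue metal tray, open on top, 220 (local x) x 120 (y) x 24 mm high, walls 5 mm, 0.3 to 0.65 kg. Origin: centre of its underside. +x points to the nose; behind it a black handle, 16 mm wide, reaching to x = -158 mm. It slides flat on the table; under the board it has 4 mm of headroom and 2.5 mm each side. When home, the grip point is 15 to 65 mm outside the mouth.
- tray_nose (a point): Middle of the outer face of the tray's front wall, 12 mm above the underside, at tray x = +110 mm; axes as the tray's.
- tray_grip (a point): Grip point in the handle's upright post (16 mm wide in tray y, 22 mm in tray x, top 42 mm above the table), 28 mm above the tray's underside, at tray x = -145 mm; axes as the tray's. Both sides are free.
- catch (a joint): Lift of the red spring catch (m): 0 down, 0.018 at most. Down, its edge hangs 15.5 mm above the table; a ramp faces the tunnel. The tray's front wall lifts it about 9 mm (some 5 to 12 N of push, less once it rides on top), and it snaps back to 0 once the wall is past its upright holding face. A red knob on it, 85 mm up, rises and falls with it.
- buffer (a joint): Compression of the spring buffer behind the catch (m): 0 free, rigid end at 0.014. It takes 3 N to start, then 1.5 N per mm (16 N at 8.5 mm); tray friction (1 to 7 N) adds to this. The catch drops when it is pressed in 3.5 to 4.5 mm; more than 8.5 mm is ramming. On release it presses the tray's wall back against the catch.
- bowl: White bowl, 124 mm across, 55 mm high, origin at the centre of its underside; bystander.
- tumbler: Glass tumbler, 72 mm across, 90 mm high, origin at the centre of its underside; bystander.
- oil: Green oil bottle, 68 mm across, 260 mm high, origin at the centre of its underside; bystander.
- onion: Red onion, 72 mm across, 68 mm high, origin at the centre of its underside; bystander.
There are look-alikes about, which are no part of the job. What is shaped like the part that bears catch but purple is not meant.

How it is judged:
On the way, in this order (a step that is already met when the one before it is completed fails the run):
1. the tray's nose is in the tunnel, at least 25 mm past the mouth and lined up with it (x of tray_nose in the frame of station between -0.06 and 0.085 m and y of tray_nose in the frame of station between -0.006 and 0.006 m and angle between the x axis of tray and the x axis of station, either way round below 0.06 rad), for 0.1 s.
2. the nose has come through the tunnel and lifts the red catch by more than 4 mm (x of tray_nose in the frame of station above 0.09 m and value of joint catch above 0.004 m and y of tray_nose in the frame of station between -0.006 and 0.006 m and angle between the x axis of tray and the x axis of station, either way round below 0.06 rad).
At the end, for the whole second after the job is handed in: The tray lies flat and at rest in the tunnel, its nose through the far end and within 6 mm of the centre line, lined up within 0.06 rad; the catch is down (within 2 mm) inside its front wall and the buffer stays pressed in by more than 2 mm and less than 8.5 mm (x of tray_nose in the frame of station above 0.105 m and value of joint catch below 0.002 m and value of joint buffer between 0.002 and 0.0085 m and height (world z) of tray below 0.005 m and angle between tray's own z axis and vertical below 0.04 rad and linear speed of tray below 0.01 m/s and y of tray_nose in the frame of station between -0.006 and 0.006 m and angle between the x axis of tray and the x axis of station, either way round below 0.06 rad); the robot touches nothing.
It fails at once if the buffer is rammed: pressed in more than 8.5 mm (about 16 N) (value of joint buffer above 0.0085 m).
It fails at once if the tray is jammed against the cutting-board station with more than 25 N (contact force between tray and station above 25 N).
It fails at once if the bowl, tumbler, oil bottle or onion is moved more than 20 mm or tipped (distance of any of bowl, tumbler, oil, onion from where it was at the start of the episode above 0.02 m or angle between any of bowl, tumbler, oil, onion's own z axis and vertical above 0.3 rad).
It also fails if it takes over 70 s, if anything falls off the work surface, if the arm or the gripper's body presses on something with over 40 N, if the wrist force passes 120 N, or if a joint passes its speed limit or range.

ROBOT

A 6-joint arm with a two-finger parallel gripper is mounted at the origin on the work surface. World frame = base frame: x ahead of the robot, y to its left, z up, the work surface at z = 0. Lengths are in m, angles in rad, forces in N, time in s.
With the tool pointing down it reaches from about 0.325 to 0.85 m from the base axis. Payload 4.4 kg.
Tool frame: the origin (TCP) lies between the finger pads; the fingertips stand 22 mm ahead of it and the grasp point (between the pads) lies 3 mm ahead of it; z points along the fingers, y is the line along which they close (so a half turn about z gives the same grasp; the last joint's range is limited). The gripper opens to 94 mm and grips with 3 to 60 N. Pads are 16 mm wide; open, the fingers measure 119 mm over their backs; the gripper's body (75 mm by 177 mm) begins 78 mm behind the grasp point.
Start: joints at [0.995, 0.207, 1.542, -0, 1.393, -0.15], TCP at [0.238, 0.524, 0.227] pointing down, gripper open.
Joint ranges: [-2.73, 2.73], [-0.86, 2.22], [0.23, 2.46], [-1.11, 4.25], [0.08, 2.63], [-2.82, 2.82]. Speed limits (rad/s): [2.79, 2.79, 3.14, 3.14, 3.14, 3.14].

INTERFACE

Orientations are given as a unit quaternion [w, x, y, z].
In Python, from rig import arm gives the robot as it stands.
- The arm moves only by the shell command python3 -m inch 'ROWS' [FORCE]. ROWS is a JSON object of lists of equal length, an entry for each row: "linear": the shift along the tool's x, y, z in units of 50 mm (1.0 is 50 mm), a list of three; "twist": the turn, a rotation vector about the tool's x, y, z in degrees, a list of three; "gripper": the opening, from 0 (shut) to 1 (fully open). A call has 1 to 8 rows; each row shifts and turns the commanded pose from where the row before left it, along the tool's axes as they then stand; what a row does not reach is not made up. A row lasts 1/10 s, in which the tool goes at most 50 mm and 8.59 degrees, less where a joint would pass 70% of its speed; a pose out of reach is approached as far as the arm can. A call is refused whole if a number of a shift passes 1 or a number of a turn 8.59, either way. A call with a gripper value outside its range is refused whole. The fingers move at their own pace and stop on an object; FORCE is the grip in N (left out, the last holds). Time passes only in rows, so rows that do not move let the fingers close. It gives the time, the measured TCP pose, the force, the opening and the grip force at its end, in the units of the state.
- arm.state(): the state, without advancing time (a new reading comes with each control period).
- arm.get_image(name): name is "scene" or "top" or "wrist"; returns a dict with "pixels" (420x560x3 uint8, blue, green, red), "fx", "fy", "cx", "cy" (pixels), "dist_coeffs" ([k1, k2, p1, p2, k3] as OpenCV has them; the pictures are not rectified), "R" (3x3) and "t" (3): a world point X has camera coordinates R X + t. Camera axes: x right, y down, z forward; pixel columns grow to the right and rows downward; lengths in m; the calibration is good to about 2 mm. A picture is of the moment at which its call begins. There is no depth.
- arm.job_done(): hands the job in; it is judged then, once.
Trained networks look in the newest picture that a camera, given by its name, has taken for a name from the list of things; names that differ only in an ending like _2 or _b are one class to them, and where a whole thing is asked for, a point or a joint stands for the part that bears it (a point fixed in the world has none). Each returns a list of dicts, best first, with "conf" (0 to 1); they miss things now and then, are a little off and sometimes report something else, mostly with a low value. They report only what shows in the picture. A call takes as long as a camera call. They do not tell look-alikes from the thing itself.
- arm.regions_of(camera, target): "region" (420x560 bool, what is visible of it) and "bbox" ([left, top, width, height] in pixels, round what is visible of it).
- arm.tip_of(camera, target): "at" ([row, column] in pixels: a listed point, or the origin of a listed thing).
The state is a dict: "t": time; "qpos": joint angles; "dq": joint speeds; "joint_torque": joint torques, N m; "tool_pos": TCP position; "ee_rot": TCP orientation; "force": force on the tool from outside, world axes, zero at the start; "torque": the same for the moment, N m; "grip_width": finger opening in m; "gripper_force": force on a finger pad.
Only numpy, scipy, OpenCV 4.12 (cv2) and the standard library are available. Lean on these libraries where they do the work, as an engineer would, in place of code of your own. Each camera call takes 0.05 s, during which the arm holds its last target. There are 200 camera calls.

## Working session

There is one attempt and no reset: what is moved stays moved. The work goes in short steps, Python scripts to look and compute and a shell command to move; the robot and the scene stay as the last step left them, time stands still between calls to the robot, and variables do not carry over. Pictures are saved under pics/ and viewed, at most 10 in all, crops included, and the job is handed in when it is done.

```bash
mkdir -p pics; ls; cat > h.py <<'E'
import numpy as np, cv2
from rig import arm
def save(im,n): cv2.imwrite(f'pics/{n}.png',im['pixels'])
def K(im): return np.array([[im['fx'],0,im['cx']],[0,im['fy'],im['cy']],[0,0,1.]])
def ray(im,rc):
    p=cv2.undistortPoints(np.array([[[rc[1],rc[0]]]],float),K(im),np.array(im['dist_coeffs']))[0,0]
    R=np.array(im['R']);t=np.array(im['t'])
    return -R.T@t, R.T@np.array([p[0],p[1],1.])
def at_z(im,rc,z):
    c,d=ray(im,rc); return c+d*(z-c[2])/d[2]
def tri(obs):
    A=np.zeros((3,3));b=np.zeros(3)
    for im,rc in obs:
        c,d=ray(im,rc);d=d/np.linalg.norm(d);P=np.eye(3)-np.outer(d,d);A+=P;b+=P@c
    return np.linalg.solve(A,b)
def proj(im,X):
    r,_=cv2.Rodrigues(np.array(im['R']));return cv2.projectPoints(np.array(X,float).reshape(-1,1,3),r,np.array(im['t'],float),K(im),np.array(im['dist_coeffs']))[0][:,0,::-1]
E
python3 - <<'E'
from h import *
np.set_printoptions(precision=4,suppress=True)
ims={c:arm.get_image(c) for c in('scene','top')}
for c in ims:save(ims[c],c+'0')
cv2.imwrite('pics/both0.png',cv2.resize(np.hstack([ims['scene']['pixels'],ims['top']['pixels']]),(800,300)))
for n in['station','mouth','far_end','tray','tray_nose','tray_grip','catch','bowl','tumbler','oil','onion']:
  for c in ims:
    for d in arm.tip_of(c,n)[:3]: print(n,c,np.round(d['at'],1),round(d['conf'],2),at_z(ims[c],d['at'],{'tray_nose':.012,'tray_grip':.028}.get(n,0)))
print(arm.state())
E
```

```text
pics
station scene [218.6 297.2] 0.63 [0.5861 0.1436 0.    ]
mouth scene [230.5 270.5] 0.84 [0.5738 0.0584 0.    ]
far_end scene [210.3 320.6] 0.63 [0.6036 0.2156 0.    ]
far_end top [151.  414.4] 0.58 [ 0.7325 -0.3416  0.    ]
tray scene [261.4 180.5] 0.67 [ 0.5096 -0.1906  0.    ]
tray top [234.6 362.7] 0.65 [ 0.4988 -0.1892  0.    ]
tray_nose scene [233.9 208.9] 0.79 [ 0.4865 -0.0851  0.012 ]
tray_nose top [238.2 323.7] 0.57 [ 0.4889 -0.0804  0.012 ]
tray_grip scene [288.5 132.4] 0.78 [ 0.5282 -0.3338  0.028 ]
tray_grip top [227.9 417.7] 0.65 [ 0.5142 -0.3339  0.028 ]Traceback (most recent call last):
  File "<stdin>", line 8, in <module>
ValueError: it knows: bowl, far_end, mouth, oil, onion, station, tray, tray_grip, tray_nose, tumbler
```

View pics/scene0.png

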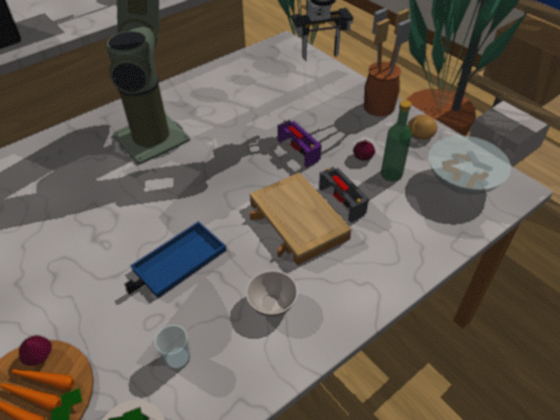

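View pics/top0.png

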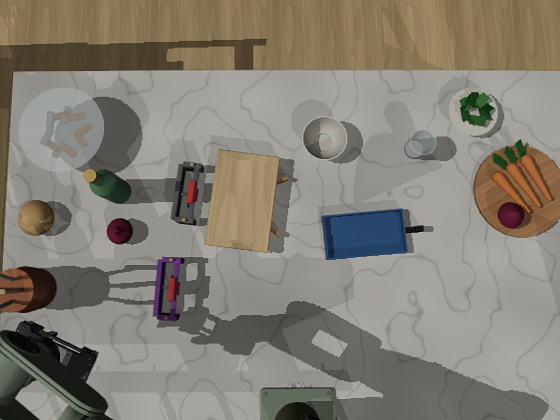

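```bash
python3 - <<'E'
from h import *
np.set_printoptions(precision=4,suppress=True)
ims={c:arm.get_image(c) for c in('scene','top')}
for n in['station','mouth','far_end','bowl','tumbler','oil','onion']:
  for c in ims:
    for d in arm.tip_of(c,n)[:3]: print(n,c,np.round(d['at'],1),round(d['conf'],2),at_z(ims[c],d['at'],0))
print(arm.state())
E
```

```text
station scene [220.6 296.9] 0.72 [0.5914 0.1382 0.    ]
station top [203.  242.7] 0.61 [0.5879 0.1399 0.    ]
mouth scene [231.2 269.9] 0.57 [0.5747 0.0556 0.    ]
mouth scene [302.6 273.5] 0.28 [ 0.7621 -0.0778  0.    ]
far_end scene [210.7 321.2] 0.8 [0.6059 0.2159 0.    ]
far_end scene [305.3 271.3] 0.27 [ 0.7648 -0.0867  0.    ]
bowl top [142.2 322.4] 0.89 [ 0.7583 -0.0832  0.    ]
tumbler scene [355.7 173.9] 0.83 [ 0.732  -0.3414  0.    ]
tumbler top [150.1 412.5] 0.65 [ 0.7351 -0.3363  0.    ]
oil scene [173.9 391. ] 0.92 [0.6251 0.4816 0.    ]
oil scene [234.8 211.2] 0.5 [ 0.4838 -0.0775  0.    ]
oil top [191.7 118.9] 0.94 [0.621  0.4821 0.    ]
onion scene [158.5 361.8] 0.93 [0.5189 0.4626 0.    ]
onion scene [173.7 388.6] 0.32 [0.6199 0.4766 0.    ]
onion top [230.4 121.8] 0.75 [0.5139 0.4713 0.    ]
{'t': 1.5, 'qpos': array([ 0.9945,  0.2066,  1.5415,  0.    ,  1.3935, -0.1505]), 'dq': array([-0.0009,  0.    , -0.002 , -0.0022, -0.0002,  0.    ]), 'joint_torque': array([ -0.    , -37.0875, -28.1753,   0.0699,   0.0275,   0.    ]), 'tool_pos': array([0.2375, 0.5237, 0.2274]), 'ee_rot': array([-0.    ,  0.2113,  0.9774,  0.    ]), 'force': array([-0.0828, -0.2058, -0.3688]), 'torque': array([0.0754, 0.0327, 0.009 ]), 'gripper_force': 0.0, 'grip_width': 0.09382911946314222}
```

The scene picture shows the board at about (row 218, col 298), with the black frame and red catch beyond it at (192, 343). The purple look-alike is at (142, 300), and the tray, handle towards the camera, at (260, 180). The top picture agrees: frame at (193, 188), tray at (234, 365). Next I'll fit the outlines.

```bash
cat >> h.py <<'E'
from scipy.optimize import least_squares
def boxpts(w,xs,ys,zs): return np.array([[x,y,z] for x in xs for y in ys for z in zs])
def place(p,P): c,s=np.cos(p[2]),np.sin(p[2]); return P@np.array([[c,s,0],[-s,c,0],[0,0,1]])+[p[0],p[1],0]
def hullpts(m):
    cs,_=cv2.findContours(m.astype(np.uint8),cv2.RETR_EXTERNAL,cv2.CHAIN_APPROX_NONE)
    return cv2.convexHull(max(cs,key=cv2.contourArea))
def fit(obs,P,p0):
    """obs: (im, mask). contour points of mask vs convex hull of projected model P"""
    def res(p):
        r=[]
        for im,h in obs:
            q=proj(im,place(p,P))[:,::-1].astype(np.float32); hh=cv2.convexHull(q)
            r+=[cv2.pointPolygonTest(hh,(float(a),float(b)),True) for a,b in h]
        return np.array(r)
    H=[]
    for im,m in obs:
        h=hullpts(m)[:,0].astype(float); 
        # resample hull outline evenly
        h=np.vstack([h,h[:1]]);d=np.r_[0,np.cumsum(np.linalg.norm(np.diff(h,axis=0),axis=1))]
        s=np.linspace(0,d[-1],120)[:-1]; H.append((im,np.c_[np.interp(s,d,h[:,0]),np.interp(s,d,h[:,1])]))
    obs=H
    s=least_squares(res,p0,loss='soft_l1',diff_step=1e-4,x_scale=[.1,.1,.1]); return s.x,np.sqrt(np.mean(s.fun**2))
BOARD=boxpts(0,[-.085,.085],[-.13,.13],[.028,.046])
TRAY=boxpts(0,[-.11,.11],[-.06,.06],[0,.024])
def blue(im):
    h=cv2.cvtColor(im['pixels'],cv2.COLOR_BGR2HSV); return (h[...,0]>100)&(h[...,0]<122)&(h[...,1]>130)
def wood(im,reg):
    h=cv2.cvtColor(im['pixels'],cv2.COLOR_BGR2HSV); m=reg&(h[...,0]>8)&(h[...,0]<28)&(h[...,1]>60)
    return cv2.morphologyEx(m.astype(np.uint8),cv2.MORPH_OPEN,np.ones((9,9)))>0
E
cat > look.py <<'E'
import sys
from h import *
np.set_printoptions(precision=4,suppress=True)
def reg(c,n):
    r=arm.regions_of(c,n); return r[0]['region'] if r else None
P0={'station':[.588,.14,1.38],'tray':[.50,-.19,1.71]}
def look(cams,names):
    out={}
    ims={c:arm.get_image(c) for c in cams}
    for n in names:
        o=[]
        for c in cams:
            r=reg(c,n)
            if r is None: print('miss',n,c);continue
            m=wood(ims[c],r) if n=='station' else cv2.dilate(r.astype(np.uint8),np.ones((5,5)))>0
            if n=='tray': m=cv2.morphologyEx((m&blue(ims[c])).astype(np.uint8),cv2.MORPH_OPEN,np.ones((5,5)))>0
            b=np.argwhere(m); 
            f=fit([(ims[c],m)],BOARD if n=='station' else TRAY,P0[n]); print(n,c,m.sum(),b.min(0),b.max(0),*f)
            o.append((ims[c],m))
        if len(o)>1: print(n,'joint',*fit(o,BOARD if n=='station' else TRAY,P0[n]))
    return ims
if __name__=='__main__': look(sys.argv[1].split(','),sys.argv[2].split(','))
E
python3 look.py scene,top station,tray; python3 - <<'E'
from h import *
im=arm.get_image('wrist');R=np.array(im['R']);print(-R.T@im['t'],R,im['fx'],arm.state()['tool_pos'])
E
```

```text
station scene 5039 [175 251] [261 349] [0.604  0.1301 1.4108] 1.8593927631904301
station top 6054 [151 206] [251 278] [0.5904 0.1401 1.4408] 0.5566048337112888
station joint [0.5938 0.138  1.4343] 2.382731297860955
tray scene 3187 [225 133] [294 224] [ 0.5029 -0.1894  1.6496] 1.8242492480518886
tray top 3528 [209 323] [258 406] [ 0.5001 -0.1916  1.6548] 0.6130018776393247
tray joint [ 0.5007 -0.1911  1.6548] 1.4918684712219388
[0.17188738 0.55470221 0.38402806] [[ 4.12576270e-01  9.10923023e-01 -2.58674059e-04]
 [ 8.82516941e-01 -3.99640161e-01  2.47894314e-01]
 [ 2.25709261e-01 -1.02503596e-01 -9.68787047e-01]] 299.1133438692273 [0.23749696 0.52368732 0.22744166]
```

```bash
python3 -m inch '{"linear":[[0,0,-0.2],[0,0,-0.2],[0,0,-0.2],[0,0,-0.2],[0,0,-0.2],[0,0,-0.2],[0,0,-0.2],[0,0,-0.2]],"twist":[[0,0,7.6],[0,0,7.6],[0,0,7.6],[0,0,7.6],[0,0,7.6],[0,0,7.6],[0,0,7.6],[0,0,7.6]],"gripper":[1,1,1,1,1,1,1,1]}'
cat > to.py <<'E'
import sys
from h import *
s=arm.state();w,x,y,z=s['ee_rot']
from scipy.spatial.transform import Rotation as Ro
R=Ro.from_quat([x,y,z,w])
t=np.array(eval(sys.argv[1]));yaw=float(sys.argv[2])  # yaw of tool x (world)
X=R.as_matrix()[:,0];cy=np.arctan2(X[1],X[0])
print('pos',s['tool_pos'],'yaw x',cy,'t',s['t'],'F',s['force'])
print('shift now-axes',R.inv().apply(t-s['tool_pos'])/.05,'turn z deg',np.degrees((cy-yaw+np.pi)%(2*np.pi)-np.pi))
Rt=Ro.from_matrix(np.array([[np.cos(yaw),-np.sin(yaw),0],[np.sin(yaw),np.cos(yaw),0],[0,0,1]])@np.diag([1,-1,-1]))
print('shift after-turn axes',Rt.inv().apply(t-s['tool_pos'])/.05,'tilt deg',np.degrees((Rt.inv()*R).as_rotvec()))
E
python3 to.py "[.59,.16,.307]" 1.6548
```

```text
t: 2.65
tool_pos: [0.2375, 0.5236, 0.3078]
ee_rot: [0.0, 0.679, 0.734, -0.0]
force: [-1.0, -0.2, 0.1]
grip_width: 0.0943
gripper_force: 0.0
pos [0.23749496 0.5236177  0.30784427] yaw x 1.6491350853300764 t 2.65 F [-0.96992313 -0.20557227  0.09077613]
shift now-axes [-7.80178116  6.45935462  0.01694271] turn z deg -0.3245757018883734
shift after-turn axes [-7.83824798  6.41505432  0.01688533] tilt deg [ 0.00158033 -0.00172136  0.32457573]
```

```bash
python3 -m inch '{"linear":[[-0.65,0.54,0],[-0.65,0.54,0],[-0.65,0.54,0],[-0.65,0.54,0],[-0.65,0.54,0],[-0.65,0.54,0]],"twist":[[0,0,0],[0,0,0],[0,0,0],[0,0,0],[0,0,0],[0,0,0]],"gripper":[1,1,1,1,1,1]}'
python3 -m inch '{"linear":[[-0.65,0.54,0],[-0.65,0.54,0],[-0.65,0.54,0],[-0.65,0.54,0],[-0.65,0.54,0],[-0.65,0.54,0],[0,0,0]],"twist":[[0,0,0],[0,0,0],[0,0,0],[0,0,0],[0,0,0],[0,0,0],[0,0,0]],"gripper":[1,1,1,1,1,1,1]}'
python3 look.py wrist station; python3 - <<'E'
from h import *
im=arm.get_image('wrist')
p=[.5904,.1401,1.4408]
for a in proj(im,place(p,boxpts(0,[-.085,.085],[-.13,.13],[.046]))): cv2.circle(im['pixels'],(int(a[1]),int(a[0])),3,(255,0,255),1)
save(im,'w1')
for n in('mouth','far_end','station'):
  for d in arm.tip_of('wrist',n)[:2]: print(n,d['at'],d['conf'],at_z(im,d['at'],0))
E
```

```text
t: 3.25
tool_pos: [0.4162, 0.3416, 0.3076]
ee_rot: [0.0, 0.677, 0.736, 0.0]
force: [0.0, 0.7, -0.2]
grip_width: 0.094
gripper_force: 0.0
t: 3.95
tool_pos: [0.5959, 0.1579, 0.3066]
ee_rot: [0.001, 0.679, 0.734, -0.0]
force: [-0.4, -0.5, -0.7]
grip_width: 0.0937
gripper_force: 0.0
miss station wrist
station [190.4, 272.2] 0.83 [0.58810636 0.1406155  0.        ]
```

View pics/w1.png

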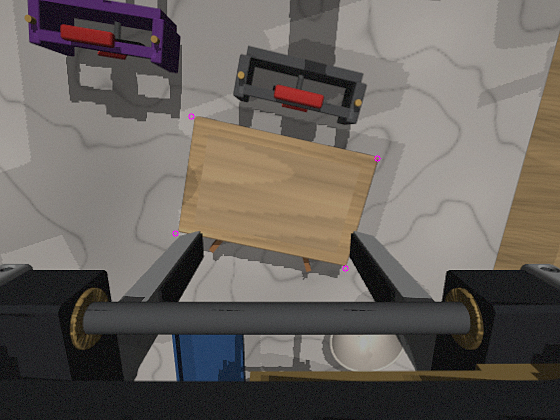

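The overlaid corners (192,116), (377,157), (346,268), (175,232) match the board to 2–3 px. The black frame with the red knob sits at (295, 95), and the fingers hide a little of the near edge. I'll step back and fit again.

```bash
python3 -m inch '{"linear":[[-1,0,0],[0,0,0],[0,0,0]],"twist":[[0,0,0],[0,0,0],[0,0,0]],"gripper":[1,1,1]}'
cat > wb.py <<'E'
from h import *
im=arm.get_image('wrist')
p=[.5904,.1401,1.4408]
roi=np.zeros((420,560),np.uint8)
q=proj(im,place(p,1.08*BOARD*[1,1,1/1.08]))[:,::-1].astype(np.int32); cv2.fillConvexPoly(roi,cv2.convexHull(q),1)
m=wood(im,roi>0)
f,e=fit([(im,m)],BOARD,p);print(f,e,m.sum())
cv2.drawContours(im['pixels'],[cv2.convexHull(proj(im,place(f,BOARD))[:,::-1].astype(np.int32))],-1,(255,0,255),1)
cv2.imwrite('pics/w2.png',cv2.resize(im['pixels'][30:330,80:480],(800,600)))
E
python3 wb.py
```

```text
t: 4.55
tool_pos: [0.5968, 0.1126, 0.3078]
ee_rot: [-0.0, 0.677, 0.736, 0.0]
force: [-0.2, 0.1, -0.3]
grip_width: 0.0942
gripper_force: 0.0
[0.59273467 0.14212296 1.43807459] 0.9781576387644592 22460
```

View pics/w2.png

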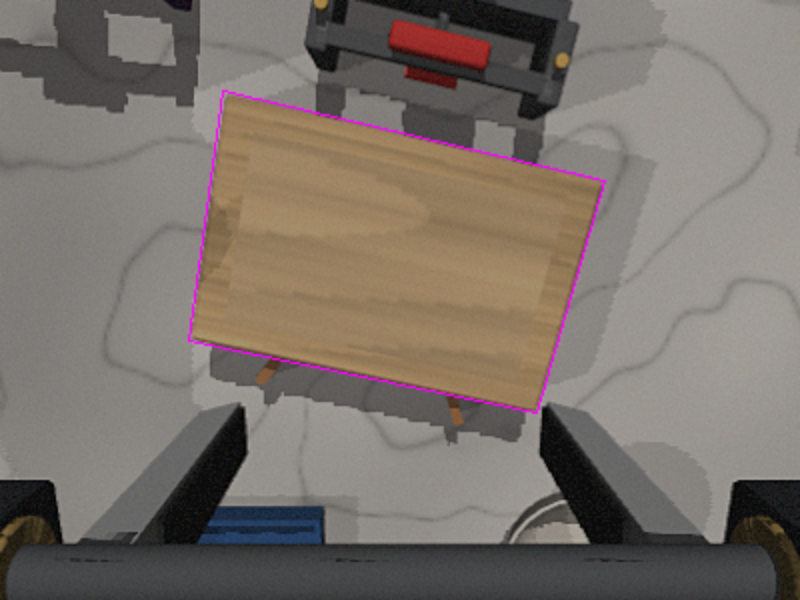

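The magenta fit lies on the board edges in this picture, with the guide cheeks at (268,370) and (455,410). Now to the tray.

```bash
python3 -m inch '{"linear":[[-0.87,-0.24,0],[-0.87,-0.24,0],[-0.87,-0.24,0],[-0.87,-0.24,0],[-0.87,-0.24,0]],"twist":[[0,0,0],[0,0,0],[0,0,0],[0,0,0],[0,0,0]],"gripper":[1,1,1,1,1]}'
python3 -m inch '{"linear":[[-0.87,-0.24,0],[-0.87,-0.24,0],[-0.87,-0.24,0],[-0.87,-0.24,0],[-0.87,-0.24,0],[0,0,0],[0,0,0]],"twist":[[0,0,0],[0,0,0],[0,0,0],[0,0,0],[0,0,0],[0,0,0],[0,0,0]],"gripper":[1,1,1,1,1,1,1]}'
cat > wt.py <<'E'
from h import *
import sys
cams=sys.argv[1].split(',');p=eval(sys.argv[2]);name=sys.argv[3]
for c in cams:
    im=arm.get_image(c)
    m=cv2.morphologyEx(blue(im).astype(np.uint8),cv2.MORPH_OPEN,np.ones((3,3)))
    m=cv2.morphologyEx(m,cv2.MORPH_CLOSE,np.ones((5,5)))
    f,e=fit([(im,m>0)],TRAY,p);print(c,f,e,m.sum())
    for d in arm.tip_of(c,'tray_grip')[:2]: print('grip',d['at'],d['conf'],at_z(im,d['at'],.028))
    g=place(f,np.array([[-.145,0,.028],[.11,0,.012]]));print('grip/nose from fit',g)
    cv2.drawContours(im['pixels'],[cv2.convexHull(proj(im,place(f,TRAY))[:,::-1].astype(np.int32))],-1,(255,0,255),1)
    for a in proj(im,g): cv2.circle(im['pixels'],(int(a[1]),int(a[0])),3,(0,255,0),1)
    save(im,name+c)
E
python3 wt.py wrist,top "[.5,-.1916,1.655]" t1
```

```text
t: 5.1
tool_pos: [0.5554, -0.1093, 0.3078]
ee_rot: [0.0, 0.676, 0.737, 0.0]
force: [0.8, -0.3, 0.1]
grip_width: 0.0942
gripper_force: 0.0
t: 5.8
tool_pos: [0.5144, -0.3307, 0.3072]
ee_rot: [-0.0, 0.677, 0.736, 0.0]
force: [-0.2, 0.0, -0.4]
grip_width: 0.0938
gripper_force: 0.0
wrist [ 0.50311743 -0.20461523  1.65651176] 4.48482712070509 13452
grip [177.0, 274.7] 0.7 [ 0.51163757 -0.32551507  0.028     ]
grip/nose from fit [[ 0.51553095 -0.34908289  0.028     ]
 [ 0.49370027 -0.09501907  0.012     ]]
top [ 0.50010449 -0.191583    1.65597529] 0.5776312048420326 3531
grip/nose from fit [[ 0.51244051 -0.3360573   0.028     ]
 [ 0.49074613 -0.08198181  0.012     ]]
```

View pics/t1wrist.png

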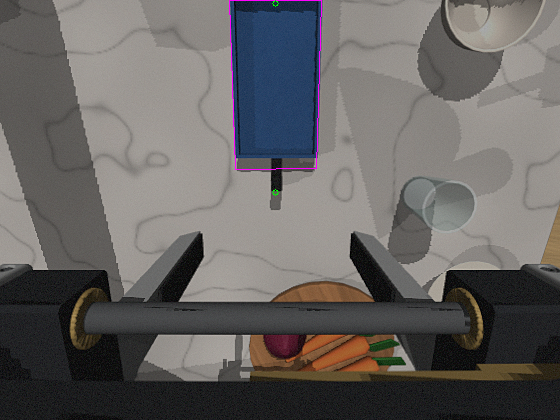

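The tray fills cols 233–320, with the nose cut off at the top edge. The handle runs rows 157–193 at col 276. I'll move 50 mm forward for a full view.

```bash
cat > tg.py <<'E'
from h import *
import pickle,sys
im=arm.get_image('wrist');d=arm.tip_of('wrist','tray_grip')
print([(x['at'],x['conf']) for x in d[:2]])
if d:
    try: L=pickle.load(open('g.pkl','rb'))
    except Exception: L=[]
    im['pixels']=None;L.append((im,d[0]['at']));pickle.dump(L,open('g.pkl','wb'))
    if len(L)>1: print('tri',tri(L))
E
python3 tg.py; python3 -m inch '{"linear":[[1,0,0],[0,0,0],[0,0,0]],"twist":[[0,0,0],[0,0,0],[0,0,0]],"gripper":[1,1,1]}'
python3 tg.py; python3 wt.py wrist,top "[.5,-.1916,1.655]" t2
python3 - <<'E'
import cv2;i=cv2.imread('pics/t2wrist.png');cv2.imwrite('pics/t2c.png',cv2.resize(i[0:270,150:420],(600,600)))
E
```

```text
[([179.7, 275.6], 0.9)]
t: 6.4
tool_pos: [0.5102, -0.28, 0.3079]
ee_rot: [0.0, 0.676, 0.737, -0.0]
force: [-0.4, 0.4, 0.5]
grip_width: 0.0938
gripper_force: 0.0
[([210.4, 276.5], 0.61)]
tri [ 0.51465268 -0.3317088   0.00679846]
wrist [ 0.50175803 -0.18864419  1.65435266] 0.7461765081381295 13358
grip [210.5, 274.9] 0.81 [ 0.51229078 -0.32792588  0.028     ]
grip/nose from fit [[ 0.5138596  -0.33313831  0.028     ]
 [ 0.49257752 -0.07902796  0.012     ]]
top [ 0.50002753 -0.19159438  1.65655656] 0.5916288090211902 3529
grip [227.3, 417.9] 0.75 [ 0.51582722 -0.3345467   0.028     ]
grip/nose from fit [[ 0.51244753 -0.33606149  0.028     ]
 [ 0.49060546 -0.08199865  0.012     ]]
```

View pics/t2c.png

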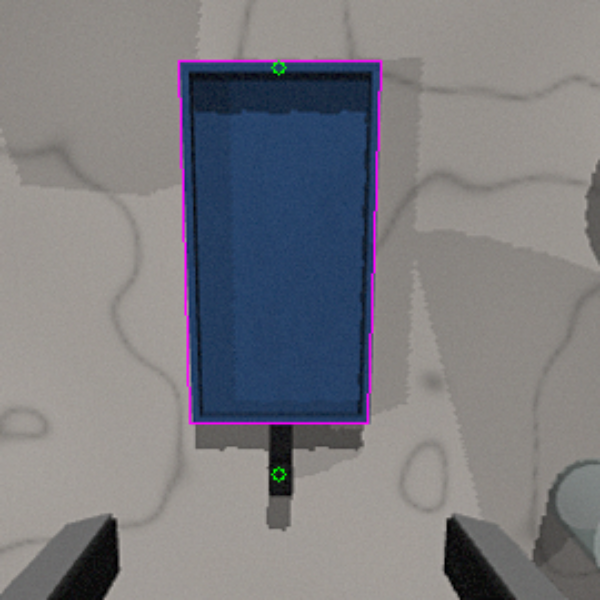

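The fit matches the tray outline, with the handle post centre at crop (278,472) under the green mark. Wrist and top differ by the same (2,3) mm for tray and station, so the relative pose is good. Now the grasp.

```bash
python3 -m inch '{"linear":[[-0.545,-0.02,0.4],[-0.545,-0.02,0.4],[0,0,0.9],[0,0,0.9],[0,0,0.9],[0,0,0.9],[0,0,0.6],[0,0,0.4]],"twist":[[0,0,0],[0,0,0],[0,0,0],[0,0,0],[0,0,0],[0,0,0],[0,0,0],[0,0,0]],"gripper":[1,1,1,1,1,1,1,1]}' 
python3 -m inch '{"linear":[[0,0,0.14],[0,0,0],[0,0,0],[0,0,0],[0,0,0],[0,0,0],[0,0,0],[0,0,0]],"twist":[[0,0,0],[0,0,0],[0,0,0],[0,0,0],[0,0,0],[0,0,0],[0,0,0],[0,0,0]],"gripper":[0.6,0.4,0.25,0.15,0.1,0,0,0]}' 25
python3 look.py top tray
```

```text
t: 7.5
tool_pos: [0.5106, -0.3351, 0.0338]
ee_rot: [-0.003, 0.677, 0.736, -0.0]
force: [0.4, 0.3, 0.6]
grip_width: 0.0941
gripper_force: 0.0
t: 8.3
tool_pos: [0.5126, -0.3359, 0.0307]
ee_rot: [0.0, 0.677, 0.736, 0.0]
force: [0.1, 0.3, 0.5]
grip_width: 0.0332
gripper_force: 0.0
tray top 3513 [209 323] [258 406] [ 0.4999 -0.1916  1.6565] 0.6867891118739954
```

```bash
python3 -m inch '{"linear":[[0,0,0],[0,0,0],[0,0,0],[0,0,0],[0,0,0]],"twist":[[0,0,0],[0,0,0],[0,0,0],[0,0,0],[0,0,0]],"gripper":[0,0,0,0,0]}' 25
python3 wt.py top,wrist "[.5,-.1916,1.655]" t3; python3 to.py "[.5,-.3,.031]" 1.438
```

```text
t: 8.9
tool_pos: [0.5127, -0.3358, 0.0304]
ee_rot: [0.0, 0.677, 0.736, 0.0]
force: [2.6, 0.3, -0.5]
grip_width: 0.016
gripper_force: 25.0
top [ 0.49947685 -0.19147077  1.6461096 ] 0.7088140286854688 3509
grip [227.3, 418.3] 0.82 [ 0.51582028 -0.33563813  0.028     ]
grip/nose from fit [[ 0.51038696 -0.33605974  0.028     ]
 [ 0.49120022 -0.08178259  0.012     ]]
wrist [ 0.50130916 -0.18791922  1.64513087] 38.64674360315495 41153
grip [252.6, 276.4] 0.82 [ 0.51215944 -0.33112387  0.028     ]
grip/nose from fit [[ 0.51207774 -0.3325188   0.028     ]
 [ 0.49313989 -0.07822299  0.012     ]]
pos [ 0.51263216 -0.33581605  0.03044464] yaw x 1.654532388231328 t 9.1 F [ 1.38780068  0.60144591 -1.37962226]
shift now-axes [ 0.73494117 -0.19184208 -0.01121648] turn z deg 12.406391973543306
shift after-turn axes [ 0.67656256 -0.34526432 -0.01110726] tilt deg [-2.14713948e-02 -6.62141772e-04 -1.24063924e+01]
```

The grip is firm: 16 mm width, 25 N. Next I'll turn the tray to the station heading, then move it to the pre-entry pose.

```bash
python3 -m inch '{"linear":[[0,0,0],[0,0,0],[0,0,0],[0,0,0],[0,0,0],[0,0,0],[0,0,0],[0,0,0]],"twist":[[0,0,1.77],[0,0,1.77],[0,0,1.77],[0,0,1.77],[0,0,1.77],[0,0,1.77],[0,0,1.77],[0,0,0]],"gripper":[0,0,0,0,0,0,0,0]}' 40
python3 to.py "[.5404,-.2545,.0304]" 1.4385
```

```text
t: 9.9
tool_pos: [0.5116, -0.3355, 0.0304]
ee_rot: [-0.001, 0.752, 0.659, -0.001]
force: [-2.4, 1.1, 2.1]
grip_width: 0.0157
gripper_force: 40.0
pos [ 0.51159495 -0.33550067  0.03044674] yaw x 1.439564085722874 t 9.9 F [-2.36322602  1.06634174  2.11127112]
shift now-axes [1.68146935e+00 3.59161123e-01 7.52695270e-04] turn z deg 0.06096762096081247
shift after-turn axes [1.68185094e+00 3.57369538e-01 9.34748077e-04] tilt deg [ 0.11187878  0.01763224 -0.06098487]
```

```bash
python3 -m inch '{"linear":[[0.28,0.06,0],[0.28,0.06,0],[0.28,0.06,0],[0.28,0.06,0],[0.28,0.06,0],[0.28,0.06,0],[0,0,0],[0,0,0]],"twist":[[0,0,0],[0,0,0],[0,0,0],[0,0,0],[0,0,0],[0,0,0],[0,0,0],[0,0,0]],"gripper":[0,0,0,0,0,0,0,0]}' 40
cat > rel.py <<'E'
from h import *
im=arm.get_image('top')
roi=np.zeros((420,560),np.uint8);p=[.5904,.1401,1.4408]
cv2.fillConvexPoly(roi,cv2.convexHull(proj(im,place(p,1.08*BOARD*[1,1,1/1.08]))[:,::-1].astype(np.int32)),1)
S,e1=fit([(im,wood(im,roi>0))],BOARD,p)
s=arm.state()['tool_pos'];t0=[s[0]+.019,s[1]+.144,1.4385]
m=cv2.morphologyEx(cv2.morphologyEx(blue(im).astype(np.uint8),cv2.MORPH_OPEN,np.ones((3,3))),cv2.MORPH_CLOSE,np.ones((5,5)))
T,e2=fit([(im,m>0)],TRAY,t0)
c,sn=np.cos(S[2]),np.sin(S[2]);d=T[:2]-S[:2];dth=T[2]-S[2]
x,y=c*d[0]+sn*d[1],-sn*d[0]+c*d[1]
print('S',S,e1,'T',T,e2);print('rel centre',x,y,'dth',dth,'nose',x+.11*np.cos(dth),y+.11*np.sin(dth))
for q,M in((S,BOARD),(T,TRAY)): cv2.drawContours(im['pixels'],[cv2.convexHull(proj(im,place(q,M))[:,::-1].astype(np.int32))],-1,(255,0,255),1)
cv2.imwrite('pics/rel.png',cv2.resize(im['pixels'][130:280,180:400],(800,545),interpolation=cv2.INTER_NEAREST))
E
python3 rel.py;python3 to.py "[.5404,-.2545,.0304]" 1.4385
```

```text
t: 10.7
tool_pos: [0.5419, -0.2531, 0.0304]
ee_rot: [-0.001, 0.752, 0.659, 0.001]
force: [0.9, 1.7, 1.4]
grip_width: 0.0159
gripper_force: 40.0
S [0.59043258 0.14001105 1.43642272] 0.5665817059334585 T [ 0.55918238 -0.10923931  1.43755608] 0.6388374666821087
rel centre -0.2511900593945385 -0.0024234732722216955 dth 0.0011333588340534106 nose -0.14119013004215447 -0.0022988038271655213
pos [ 0.54168253 -0.25365877  0.03041372] yaw x 1.4388614455619588 t 10.75 F [1.08531394 1.90440116 1.06440918]
shift now-axes [-0.02005317 -0.02321427  0.0002444 ] turn z deg 0.020709305223968816
shift after-turn axes [-0.02006115 -0.02320704  0.00027436] tilt deg [ 0.00559105  0.092057   -0.02071378]
```

View pics/rel.png

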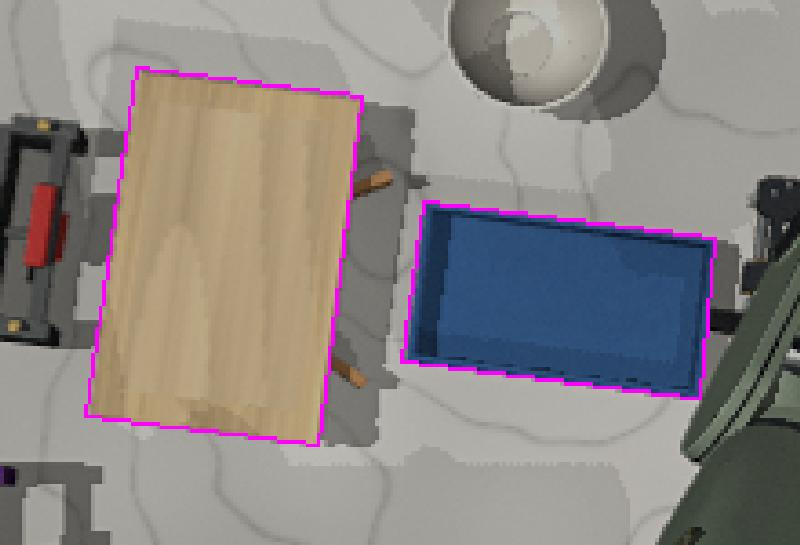

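Tray and board are both outlined well; cheek tips are at (390,175) and (362,382), and the tray sits about 1.7 mm to station −y. I'll shift it and ease in.

```bash
python3 -m inch '{"linear":[[0.1,-0.035,0],[0.15,0,0],[0.15,0,0],[0.15,0,0],[0.15,0,0],[0.1,0,0],[0.1,0,0],[0,0,0]],"twist":[[0,0,0],[0,0,0],[0,0,0],[0,0,0],[0,0,0],[0,0,0],[0,0,0],[0,0,0]],"gripper":[0,0,0,0,0,0,0,0]}'
python3 rel.py
```

```text
t: 11.55
tool_pos: [0.5457, -0.2088, 0.0304]
ee_rot: [-0.001, 0.752, 0.659, 0.0]
force: [-0.0, 1.4, -0.1]
grip_width: 0.0158
gripper_force: 40.0
S [0.59041069 0.13992509 1.43616244] 0.5622672720012414 T [ 0.56310883 -0.06517756  1.43542907] 0.6205102301557429
rel centre -0.2069112448182256 -0.00047562076239047665 dth -0.000733373561667916 nose -0.09691127439924722 -0.0005562918469426342
```

```bash
python3 -m inch '{"linear":[[0.06,0,0],[0.06,0,0],[0.06,0,0],[0.06,0,0],[0.06,0,0],[0.06,0,0],[0.06,0,0],[0.06,0,0]],"twist":[[0,0,0],[0,0,0],[0,0,0],[0,0,0],[0,0,0],[0,0,0],[0,0,0],[0,0,0]],"gripper":[0,0,0,0,0,0,0,0]}'
python3 to.py "[.593,.142,.0304]" 1.4385
```

```text
t: 12.4
tool_pos: [0.5488, -0.186, 0.0304]
ee_rot: [-0.0, 0.752, 0.659, -0.0]
force: [0.9, -2.4, -1.0]
grip_width: 0.0155
gripper_force: 40.0
pos [ 0.54876791 -0.18604595  0.03041789] yaw x 1.4384715311850302 t 12.4 F [ 0.85817201 -2.36097099 -0.97282099]
shift now-axes [6.62028119e+00 1.12672615e-02 2.51894119e-04] turn z deg -0.001631142945487141
shift after-turn axes [6.62028086e+00 1.14557184e-02 3.57798740e-04] tilt deg [ 0.00333883 -0.00091083  0.00163117]
```

```bash
python3 -m inch '{"linear":[[0.06,0,0],[0.06,0,0],[0.06,0,0],[0.06,0,0],[0.06,0,0],[0.06,0,0],[0.06,0,0],[0.06,0,0]],"twist":[[0,0,0],[0,0,0],[0,0,0],[0,0,0],[0,0,0],[0,0,0],[0,0,0],[0,0,0]],"gripper":[0,0,0,0,0,0,0,0]}'
python3 -m inch '{"linear":[[0.08,0,0],[0.08,0,0],[0.08,0,0],[0.08,0,0],[0.08,0,0],[0.08,0,0],[0.08,0,0],[0.08,0,0]],"twist":[[0,0,0],[0,0,0],[0,0,0],[0,0,0],[0,0,0],[0,0,0],[0,0,0],[0,0,0]],"gripper":[0,0,0,0,0,0,0,0]}'
```

```text
t: 13.2
tool_pos: [0.5519, -0.1623, 0.0304]
ee_rot: [-0.0, 0.752, 0.659, -0.0]
force: [-1.0, -2.1, -1.0]
grip_width: 0.0154
gripper_force: 40.0
t: 14.0
tool_pos: [0.5561, -0.1304, 0.0304]
ee_rot: [-0.0, 0.752, 0.659, -0.0]
force: [0.1, -2.3, -2.2]
grip_width: 0.0155
gripper_force: 40.0
```

```bash
python3 -m inch '{"linear":[[0.12,0,0],[0.12,0,0],[0.12,0,0],[0.12,0,0],[0.12,0,0],[0.12,0,0],[0.12,0,0],[0.12,0,0]],"twist":[[0,0,0],[0,0,0],[0,0,0],[0,0,0],[0,0,0],[0,0,0],[0,0,0],[0,0,0]],"gripper":[0,0,0,0,0,0,0,0]}'
python3 -m inch '{"linear":[[0.1,0,0],[0.1,0,0],[0.1,0,0],[0.1,0,0],[0.1,0,0],[0.1,0,0],[0.1,0,0],[0,0,0]],"twist":[[0,0,0],[0,0,0],[0,0,0],[0,0,0],[0,0,0],[0,0,0],[0,0,0],[0,0,0]],"gripper":[0,0,0,0,0,0,0,0]}'
python3 - <<'E'
from h import *
for c in('scene','top'): im=arm.get_image(c);save(im,'n1'+c)
s=arm.state();print(s['tool_pos'],s['force'],s['torque'])
a=cv2.imread('pics/n1scene.png')[150:250,250:400];b=cv2.imread('pics/n1top.png')[140:265,150:300]
cv2.imwrite('pics/n1.png',np.hstack([cv2.resize(a,(400,267)),cv2.resize(b,(400,333))[:267]]))
E
```

```text
t: 14.8
tool_pos: [0.5625, -0.0827, 0.0304]
ee_rot: [-0.0, 0.752, 0.659, -0.0]
force: [0.0, -1.0, -2.5]
grip_width: 0.0158
gripper_force: 40.0
t: 15.6
tool_pos: [0.5672, -0.0473, 0.0304]
ee_rot: [-0.0, 0.752, 0.659, 0.0]
force: [0.5, 1.7, -2.0]
grip_width: 0.0159
gripper_force: 40.0
[ 0.56717467 -0.04755397  0.03043103] [-0.14971554  1.36708707 -1.93389233] [ 0.12001929 -0.00420397 -0.0201862 ]
```

```bash
cat > knob.py <<'E'
from h import *
n=[.5927+.1314*.125,.1421+.9913*.125]
o=[]
for c in('scene','top'):
    im=arm.get_image(c);u=proj(im,[[n[0],n[1],.07]])[0].astype(int)
    r0,c0=u-30;a=im['pixels'][r0:r0+60,c0:c0+60].astype(float)
    w=np.clip(a[...,2]-1.6*np.maximum(a[...,0],a[...,1]),0,None);w[a[...,2]<70]=0
    y,x=np.mgrid[:60,:60];o+=[w.sum(),(w*y).sum()/w.sum()+r0,(w*x).sum()/w.sum()+c0]
    # top edge: row of 10% cumulative weight
    cs=np.cumsum(w.sum(1))/w.sum();o.append(np.interp(.1,cs,np.arange(60))+r0)
s=arm.state();d=s['tool_pos'][:2]-[.5457,-.2088]
print('knob',np.round(o,2),'nose',round(-.0969+d@[.1314,.9913],4),'F',np.round(s['force'],2),'push',round(-float(s['force'][:2]@[.1314,.9913]),2),'t',s['t'])
E
python3 knob.py
python3 -m inch '{"linear":[[0.04,0,0],[0.04,0,0],[0.04,0,0],[0.04,0,0],[0.04,0,0],[0.04,0,0],[0.04,0,0],[0,0,0]],"twist":[[0,0,0],[0,0,0],[0,0,0],[0,0,0],[0,0,0],[0,0,0],[0,0,0],[0,0,0]],"gripper":[0,0,0,0,0,0,0,0]}'
python3 knob.py
```

```text
knob [14901.6    184.29   339.86   176.98 12199.2    191.87   191.02   182.4 ] nose 0.0654 F [-0.33  1.64 -1.83] push -1.58 t 15.8
t: 16.6
tool_pos: [0.569, -0.0342, 0.0304]
ee_rot: [-0.0, 0.752, 0.659, 0.0]
force: [0.4, -0.7, -2.6]
grip_width: 0.0161
gripper_force: 40.0
knob [14956.2    184.28   339.85   176.95 12207.6    191.87   191.02   182.38] nose 0.0792 F [-0.06 -0.   -1.42] push 0.01 t 16.7
```

View pics/n1.png

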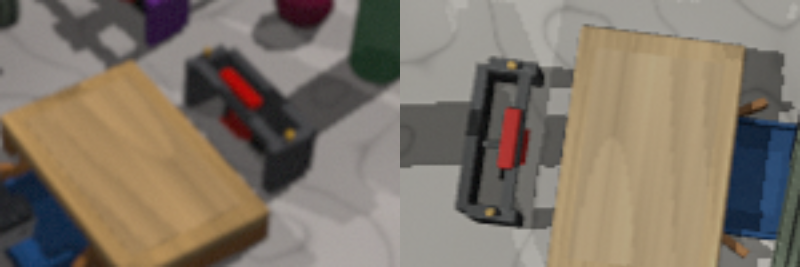

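The crops show the tray in the tunnel mouth (right), with the red knob in clear view of both cameras. The knob reading repeats to about 0.03 px, so it makes a good lift gauge.

```bash
python3 -m inch '{"linear":[[0.04,0,0],[0.04,0,0],[0.04,0,0],[0.04,0,0],[0,0,0]],"twist":[[0,0,0],[0,0,0],[0,0,0],[0,0,0],[0,0,0]],"gripper":[0,0,0,0,0]}'
python3 knob.py
python3 -m inch '{"linear":[[0.04,0,0],[0.04,0,0],[0.04,0,0],[0,0,0]],"twist":[[0,0,0],[0,0,0],[0,0,0],[0,0,0]],"gripper":[0,0,0,0]}'
python3 knob.py
```

```text
t: 17.2
tool_pos: [0.57, -0.0263, 0.0304]
ee_rot: [-0.0, 0.752, 0.659, 0.0]
force: [0.6, -0.1, -3.2]
grip_width: 0.0157
gripper_force: 40.0
knob [14836.2    184.28   339.84   176.98 12200.2    191.84   191.04   182.39] nose 0.0872 F [ 0.57  0.62 -1.84] push -0.69 t 17.3
t: 17.7
tool_pos: [0.5708, -0.0204, 0.0304]
ee_rot: [-0.0, 0.752, 0.659, 0.0]
force: [-0.7, -1.4, -3.4]
grip_width: 0.0159
gripper_force: 40.0
knob [14930.8    184.3    339.81   176.94 12187.2    191.88   191.01   182.41] nose 0.0932 F [-0.13 -0.36 -2.18] push 0.37 t 17.8
```

```bash
python3 -m inch '{"linear":[[0.03,0,0],[0.03,0,0],[0.03,0,0],[0.03,0,0],[0,0,0]],"twist":[[0,0,0],[0,0,0],[0,0,0],[0,0,0],[0,0,0]],"gripper":[0,0,0,0,0]}'
python3 knob.py
python3 -m inch '{"linear":[[0.03,0,0],[0.03,0,0],[0.03,0,0],[0,0,0]],"twist":[[0,0,0],[0,0,0],[0,0,0],[0,0,0]],"gripper":[0,0,0,0]}'
python3 knob.py
```

```text
t: 18.3
tool_pos: [0.5716, -0.0145, 0.0304]
ee_rot: [-0.0, 0.752, 0.659, 0.0]
force: [-0.8, -1.1, -2.6]
grip_width: 0.0161
gripper_force: 40.0
knob [14851.     184.31   339.83   177.02 12175.     191.87   191.01   182.39] nose 0.0991 F [ 0.28 -0.44 -3.23] push 0.4 t 18.4
t: 18.8
tool_pos: [0.5722, -0.0101, 0.0304]
ee_rot: [-0.0, 0.752, 0.659, 0.0]
force: [0.3, -0.9, -1.8]
grip_width: 0.0158
gripper_force: 40.0
knob [14784.8    184.29   339.81   176.93 12193.8    191.86   191.03   182.39] nose 0.1036 F [ 0.08 -0.34 -2.13] push 0.33 t 18.9
```

```bash
python3 -m inch '{"linear":[[0.03,0,0],[0.03,0,0],[0.03,0,0],[0,0,0]],"twist":[[0,0,0],[0,0,0],[0,0,0],[0,0,0]],"gripper":[0,0,0,0]}'
python3 knob.py
python3 -m inch '{"linear":[[0.03,0,0],[0.03,0,0],[0,0,0]],"twist":[[0,0,0],[0,0,0],[0,0,0]],"gripper":[0,0,0]}'
python3 knob.py
```

```text
t: 19.3
tool_pos: [0.5728, -0.0056, 0.0304]
ee_rot: [-0.0, 0.752, 0.659, 0.0]
force: [-1.7, -2.0, -3.3]
grip_width: 0.0158
gripper_force: 40.0
knob [14821.6    184.33   339.81   176.95 12232.2    191.88   191.03   182.39] nose 0.1081 F [-0.17 -0.86 -2.87] push 0.87 t 19.4
t: 19.7
tool_pos: [0.5732, -0.0027, 0.0304]
ee_rot: [-0.0, 0.752, 0.659, 0.0]
force: [-0.9, -1.1, -4.0]
grip_width: 0.0159
gripper_force: 40.0
knob [14718.6    184.23   339.85   176.94 12218.2    191.87   191.04   182.41] nose 0.111 F [-0.25 -0.78 -2.89] push 0.8 t 19.8
```

```bash
python3 -m inch '{"linear":[[0.03,0,0],[0.03,0,0],[0,0,0]],"twist":[[0,0,0],[0,0,0],[0,0,0]],"gripper":[0,0,0]}'
python3 knob.py
python3 -m inch '{"linear":[[0.03,0,0],[0.03,0,0],[0,0,0]],"twist":[[0,0,0],[0,0,0],[0,0,0]],"gripper":[0,0,0]}'
python3 knob.py
```

```text
t: 20.1
tool_pos: [0.5736, 0.0003, 0.0305]
ee_rot: [-0.0, 0.752, 0.659, 0.0]
force: [-0.3, -0.6, -2.2]
grip_width: 0.0155
gripper_force: 40.0
knob [14722.     184.23   339.85   176.94 12214.4    191.87   191.03   182.39] nose 0.114 F [-0.   -0.49 -2.32] push 0.49 t 20.2
t: 20.5
tool_pos: [0.574, 0.0033, 0.0304]
ee_rot: [-0.0, 0.752, 0.659, 0.0]
force: [0.6, -0.7, -2.7]
grip_width: 0.0161
gripper_force: 40.0
knob [14795.4    184.35   339.81   176.98 12198.2    191.89   191.03   182.41] nose 0.117 F [-0.22 -1.45 -3.87] push 1.47 t 20.6
```

```bash
python3 -m inch '{"linear":[[0.03,0,0],[0.03,0,0],[0,0,0]],"twist":[[0,0,0],[0,0,0],[0,0,0]],"gripper":[0,0,0]}'
python3 knob.py
python3 -m inch '{"linear":[[0.03,0,0],[0.03,0,0],[0,0,0]],"twist":[[0,0,0],[0,0,0],[0,0,0]],"gripper":[0,0,0]}'
python3 knob.py
```

```text
t: 20.9
tool_pos: [0.5744, 0.0062, 0.0305]
ee_rot: [-0.0, 0.752, 0.659, 0.0]
force: [-0.8, -0.7, -2.8]
grip_width: 0.0157
gripper_force: 40.0
knob [14809.4    184.33   339.78   176.92 12214.2    191.87   191.02   182.38] nose 0.12 F [-0.25 -1.17 -2.95] push 1.19 t 21.0
t: 21.3
tool_pos: [0.5748, 0.0092, 0.0305]
ee_rot: [-0.0, 0.752, 0.659, 0.0]
force: [0.6, -0.5, -2.7]
grip_width: 0.0158
gripper_force: 40.0
knob [14832.2    184.38   339.8    176.96 12193.     191.87   191.03   182.4 ] nose 0.123 F [-0.47 -0.86 -2.85] push 0.92 t 21.4
```

```bash
python3 -m inch '{"linear":[[0.03,0,0],[0.03,0,0],[0,0,0]],"twist":[[0,0,0],[0,0,0],[0,0,0]],"gripper":[0,0,0]}'
python3 knob.py
python3 -m inch '{"linear":[[0.03,0,0],[0.03,0,0],[0,0,0]],"twist":[[0,0,0],[0,0,0],[0,0,0]],"gripper":[0,0,0]}'
python3 knob.py
```

```text
t: 21.7
tool_pos: [0.5752, 0.0122, 0.0304]
ee_rot: [-0.0, 0.752, 0.659, 0.0]
force: [0.9, -1.0, -3.0]
grip_width: 0.0158
gripper_force: 40.0
knob [14821.4    184.45   339.78   176.99 12178.4    191.84   191.     182.37] nose 0.126 F [-0.15 -0.4  -3.45] push 0.41 t 21.8
t: 22.1
tool_pos: [0.5757, 0.0138, 0.0307]
ee_rot: [0.001, 0.752, 0.659, -0.001]
force: [-0.8, -5.3, -1.9]
grip_width: 0.0153
gripper_force: 40.0
knob [14572.8    184.4    339.67   176.78 12184.2    191.84   190.98   182.36] nose 0.1278 F [-0.29 -5.56 -1.77] push 5.55 t 22.2
```

Contact with the ramp: push 5.5 N. I'll go on in 1 mm steps.

```bash
python3 -m inch '{"linear":[[0.02,0,0],[0.02,0,0],[0,0,0]],"twist":[[0,0,0],[0,0,0],[0,0,0]],"gripper":[0,0,0]}'
python3 knob.py
python3 -m inch '{"linear":[[0.02,0,0],[0.02,0,0],[0,0,0]],"twist":[[0,0,0],[0,0,0],[0,0,0]],"gripper":[0,0,0]}'
python3 knob.py
```

```text
t: 22.5
tool_pos: [0.5759, 0.0156, 0.0307]
ee_rot: [0.001, 0.752, 0.659, -0.001]
force: [-1.0, -4.9, -2.4]
grip_width: 0.0157
gripper_force: 40.0
knob [14462.2    183.61   339.66   176.2  12181.6    191.8    190.88   182.3 ] nose 0.1295 F [-0.21 -5.59 -1.92] push 5.57 t 22.6
t: 22.9
tool_pos: [0.5762, 0.0174, 0.0307]
ee_rot: [0.001, 0.752, 0.659, -0.001]
force: [-0.9, -6.4, -1.2]
grip_width: 0.0156
gripper_force: 40.0
knob [14718.6    183.26   339.85   175.95 12050.     191.65   190.78   182.2 ] nose 0.1314 F [-1.04 -6.53 -1.09] push 6.61 t 23.0
```

```bash
python3 -m inch '{"linear":[[0.02,0,0],[0.02,0,0],[0.02,0,0],[0,0,0]],"twist":[[0,0,0],[0,0,0],[0,0,0],[0,0,0]],"gripper":[0,0,0,0]}'
python3 knob.py
python3 -m inch '{"linear":[[0.02,0,0],[0.02,0,0],[0.02,0,0],[0,0,0]],"twist":[[0,0,0],[0,0,0],[0,0,0],[0,0,0]],"gripper":[0,0,0,0]}'
python3 knob.py
```

```text
t: 23.4
tool_pos: [0.5766, 0.0201, 0.0307]
ee_rot: [0.001, 0.752, 0.659, -0.001]
force: [-0.6, -7.7, -1.6]
grip_width: 0.0156
gripper_force: 40.0
knob [14380.2    182.73   339.69   175.35 12048.     191.47   190.65   182.  ] nose 0.1341 F [-0.4  -8.05 -0.77] push 8.03 t 23.5
t: 23.9
tool_pos: [0.577, 0.0229, 0.0308]
ee_rot: [0.001, 0.752, 0.659, -0.001]
force: [-1.3, -7.1, -1.3]
grip_width: 0.0161
gripper_force: 40.0
knob [14333.8    182.04   339.8    174.97 12113.     191.29   190.55   181.81] nose 0.1369 F [-0.93 -7.41 -1.88] push 7.47 t 24.0
```

```bash
python3 -m inch '{"linear":[[0.02,0,0],[0.02,0,0],[0.02,0,0],[0,0,0]],"twist":[[0,0,0],[0,0,0],[0,0,0],[0,0,0]],"gripper":[0,0,0,0]}'
python3 knob.py
python3 -m inch '{"linear":[[0.02,0,0],[0.02,0,0],[0,0,0]],"twist":[[0,0,0],[0,0,0],[0,0,0]],"gripper":[0,0,0]}'
python3 knob.py
```

```text
t: 24.4
tool_pos: [0.5773, 0.0271, 0.0305]
ee_rot: [0.001, 0.752, 0.659, -0.0]
force: [-0.9, -5.8, -1.3]
grip_width: 0.0155
gripper_force: 40.0
knob [14327.6    181.96   339.76   174.76 12089.6    191.3    190.48   181.78] nose 0.1411 F [-0.87 -5.77 -1.71] push 5.84 t 24.5
t: 24.8
tool_pos: [0.5776, 0.0281, 0.0307]
ee_rot: [0.001, 0.752, 0.659, -0.001]
force: [-0.2, -8.6, -1.1]
grip_width: 0.0156
gripper_force: 40.0
knob [14278.2    181.89   339.78   174.79 12113.4    191.3    190.49   181.79] nose 0.1421 F [-1.3  -9.35 -1.58] push 9.44 t 24.9
```

The catch is riding on top (knob at 181.9) and the buffer has been met. Single 1 mm steps now.

```bash
python3 -m inch '{"linear":[[0.02,0,0],[0,0,0]],"twist":[[0,0,0],[0,0,0]],"gripper":[0,0]}'
python3 knob.py
python3 -m inch '{"linear":[[0.02,0,0],[0,0,0]],"twist":[[0,0,0],[0,0,0]],"gripper":[0,0]}'
python3 knob.py
```

```text
t: 25.1
tool_pos: [0.5778, 0.0291, 0.0307]
ee_rot: [0.001, 0.752, 0.659, -0.001]
force: [-1.8, -8.5, -0.7]
grip_width: 0.0159
gripper_force: 40.0
knob [14177.8    182.01   339.83   174.95 12112.4    191.31   190.54   181.81] nose 0.1431 F [-2.16 -8.26 -0.85] push 8.48 t 25.2
t: 25.4
tool_pos: [0.5779, 0.0299, 0.0307]
ee_rot: [0.001, 0.752, 0.659, -0.001]
force: [-0.6, -8.1, -0.2]
grip_width: 0.0156
gripper_force: 40.0
knob [14424.2    182.15   339.85   175.15 12113.8    191.42   190.6    181.92] nose 0.144 F [-2.3  -9.42 -0.8 ] push 9.64 t 25.5
```

```bash
python3 -m inch '{"linear":[[0.02,0,0],[0,0,0]],"twist":[[0,0,0],[0,0,0]],"gripper":[0,0]}'
python3 knob.py
```

```text
t: 25.7
tool_pos: [0.578, 0.0305, 0.0308]
ee_rot: [0.001, 0.752, 0.659, -0.001]
force: [-1.1, -8.6, -0.5]
grip_width: 0.0158
gripper_force: 40.0
knob [14851.8    184.43   339.8    177.   12147.8    191.86   191.02   182.39] nose 0.1446 F [-0.93 -9.58 -1.69] push 9.62 t 25.8
```

The catch has snapped down: the knob is back at 184.4. I'll ease off, open and rise.

```bash
python3 -m inch '{"linear":[[-0.02,0,0],[-0.02,0,0],[0,0,0],[0,0,0],[0,0,0],[0,0,0],[0,0,0],[0,0,0]],"twist":[[0,0,0],[0,0,0],[0,0,0],[0,0,0],[0,0,0],[0,0,0],[0,0,0],[0,0,0]],"gripper":[0,0,0,0.2,0.4,0.6,0.6,0.6]}'
python3 -m inch '{"linear":[[0,0,0],[0,0,0],[0,0,-0.2],[0,0,-0.5],[0,0,-0.8],[0,0,-0.8],[0,0,-0.8],[0,0,0]],"twist":[[0,0,0],[0,0,0],[0,0,0],[0,0,0],[0,0,0],[0,0,0],[0,0,0],[0,0,0]],"gripper":[0.6,0.6,0.6,0.6,0.6,0.6,0.6,0.6]}'
python3 knob.py
python3 - <<'E'
from h import *
a=arm.get_image('scene')['pixels'][130:330,120:400];b=arm.get_image('top')['pixels'][120:320,150:430]
cv2.imwrite('pics/end.png',np.vstack([cv2.resize(a,(420,300)),cv2.resize(b,(420,300))]))
E
```

```text
t: 26.6
tool_pos: [0.5778, 0.0311, 0.0306]
ee_rot: [-0.0, 0.752, 0.659, 0.0]
force: [-0.3, -0.2, -0.1]
grip_width: 0.0477
gripper_force: 0.0
t: 27.4
tool_pos: [0.5826, 0.0304, 0.1939]
ee_rot: [0.005, 0.752, 0.659, 0.005]
force: [0.5, -0.3, 0.4]
grip_width: 0.0565
gripper_force: 0.0
knob [13973.4    184.17   339.82   176.96 11982.6    191.83   190.98   182.38] nose 0.1448 F [-0.27  1.36 -0.49] push -1.32 t 27.5
```

View pics/end.png

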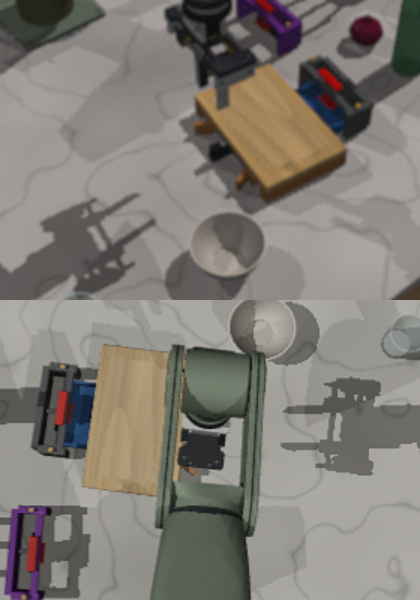

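The tray is through the far end and under the red catch, which is down (knob at 184.2, top view 182.38, both baseline). The gripper is clear and the bystanders are untouched.

```bash
python3 -c "
from rig import arm
print(arm.job_done())"
```

```text
the job is handed in; nothing more can be done
None
```

The tray is pushed through the tunnel, the red catch has snapped down inside its front wall and the gripper is clear; I handed the job in at about 27.5 s but got no verdict back.

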